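Roll the speaker back onto its foot

TASK

The portable speaker has been knocked off its foot and lies rolled over on the felt desk mat. Without picking it up, gently roll it along the mat until it sits flat on its rubber foot with the buttons on top, and leave it there, still on the mat. Do not disturb the mouse, the mug or the pen cup.

Things in the scene. Friction and masses are not known exactly. Their poses are not given: they have to be found in the camera images.
- speaker_center (a point): Portable speaker, light grey with dark end collars: a cylinder 72 mm in diameter, 190 mm long, on its side on the mat. The point is its middle, on its axis, 36 mm above the mat on the round side. x runs along its length; z points out through the buttons, opposite the foot: z straight up = sitting on the foot. 0.4 to 0.75 kg, evenly balanced; it rolls easily on its round side and stays where it is left.
- speaker_foot (a point): The speaker's flat black rubber foot, 150 mm long, 30 mm wide, let into its round side; the point is the middle of its sole, 36.8 mm from the speaker's axis. Rolling, its edge meets the mat when z is 47 degrees short of upright: a small step, over which the middle rises 4 mm. Within 20 degrees of upright it drops flat on the foot by itself; pushed too far it goes over the other edge.
- speaker_buttons (a point): Middle of the speaker's button strip, 36 mm from its axis, opposite the foot: a dark curved strip 120 mm long and 26 mm wide along the speaker, with a round white button between a white plus and a white minus, nearly flush.
- mat_top (a point): Grey felt desk mat, fixed to the desk, 3 mm thick, 300 mm by 500 mm. The point is the middle of its upper face; z up, x along the short side (away from the robot, roughly), y along the long side. The speaker starts parallel to the short side, so it rolls along the mat's y. A flat white keyboard lies on the desk beyond the mat, out of the way.
- mouse_center (a point): White computer mouse standing on the desk beside the mat, 105 mm long, 62 mm wide, 35 mm high; the point is its middle. Leave alone.
- mug_center (a point): White ceramic mug standing on the desk, 82 mm in diameter, 95 mm high, with a handle that reaches some 35 mm out to the side; the point is half-way up on its axis. Leave alone.
- pen_cup_center (a point): Dark steel pen cup standing on the desk, 80 mm in diameter, 100 mm high, with pens up to 175 mm high; the point is half-way up on its axis. Leave alone.
Mind the look-alikes: they are no part of the job. What is shaped like the part that bears speaker_center but green or pink is not meant.

How it is judged (in metres and radians):
At the end, for the whole second after the job is handed in: The speaker rests flat on its foot with the buttons on top (upright within 0.10 rad), on the mat (its middle within 70 mm of the mat's long centre line and 240 mm of its short one, 34 to 39.5 mm above its face), and at rest (below 0.03 m/s and 0.5 rad/s) (angle between speaker_center's own z axis and vertical below 0.1 rad and z of speaker_center in the frame of mat_top between 0.034 and 0.0395 m and x of speaker_center in the frame of mat_top between -0.07 and 0.07 m and y of speaker_center in the frame of mat_top between -0.24 and 0.24 m and linear speed of speaker below 0.03 m/s and angular speed of speaker below 0.5 rad/s); the robot touches nothing.
It fails at once if the speaker is picked up (its middle more than 55 mm above the mat) (z of speaker_center in the frame of mat_top above 0.055 m).
It fails at once if the speaker is stood or tipped on end (its length more than 25 degrees off level) (angle between speaker_center's own x axis and vertical below 1.13 rad or angle between speaker_center's own x axis and vertical above 2.01 rad).
It fails at once if the speaker is knocked or flung along rather than gently rolled (its middle faster than 0.35 m/s) (linear speed of speaker above 0.35 m/s).
It fails at once if the mouse, mug or pen cup is moved by more than 15 mm (distance of any of mouse_center, mug_center, pen_cup_center from where it was at the start of the episode above 0.015 m).
It also fails if it takes over 58 s, if anything falls off the work surface, if the arm or the gripper's body presses on something with over 40 N, if the wrist force passes 120 N, or if a joint passes its speed limit or range.

ROBOT

A 6-joint arm with a two-finger parallel gripper is mounted at the origin on the work surface. World frame = base frame: x ahead of the robot, y to its left, z up, the work surface at z = 0. Lengths are in mm, angles in rad, forces in N, time in s.
With the tool pointing down it reaches from about 350 to 975 mm from the base axis. Payload 7.1 kg.
Tool frame: the origin (TCP) lies at the very end of the fingers, on their centre line; the grasp point (between the pads) lies ctrl.hold_point_z behind it (ctrl.hold_point_z is the distance from the TCP to the grasp point, in mm); z points along the fingers, y is the line along which they close (so a half turn about z gives the same grasp; the last joint's range is limited). The gripper opens to 88 mm and grips with 3 to 60 N. Pads are 20 mm wide; open, the fingers measure 115 mm over their backs; the gripper's body (75 mm by 178 mm) begins 61 mm behind the grasp point.
Start: joints at [1.23, 0.423, 1.63, -0, 1.089, -0.019], TCP at [197.64, 592.911, 222.675] pointing down, gripper open.
Joint ranges: [-3, 3], [-0.9, 2.11], [0.09, 2.58], [-1.31, 4.45], [0.11, 2.69], [-2.54, 2.54]. Speed limits (rad/s): [2.39, 2.39, 3.01, 3.14, 3.14, 3.14].

INTERFACE

Orientations are given as a rotation vector (axis times angle).
In Python, from workcell import ctrl gives the robot as it stands. The module is installed in compiled form; this text tells all that it offers.
- The arm moves only by the shell command python3 -m creep 'ROWS'. ROWS is JSON, a list of rows, each an object with "translation": the shift along the tool's x, y, z in mm, a list of three; "angular": the turn, a rotation vector about the tool's x, y, z in rad, a list of three; "jaw": the opening, from 0 (shut) to 1 (fully open). A call has exactly 8 rows; each row is the pose to reach, as a shift and turn from the pose commanded when the call began, along the tool's axes at that moment; what a row does not reach only later rows make up. A row lasts 1/8 s, in which the tool goes at most 62.5 mm and 10.7 degrees, less where a joint would pass 70% of its speed; a pose out of reach is approached as far as the arm can. A call with a gripper value outside its range is refused whole. The fingers move at their own pace and stop on an object; the grip force is fixed at half the most. Time passes only in rows, so rows that repeat a pose let the fingers close, or fill a call up. It gives the time, the measured TCP pose, the force, the opening and the grip force at its end, in the units of the state.
- ctrl.get_obs(): the state, without advancing time (a new reading comes with each control period).
- ctrl.get_image(name): name is "scene" or "top" or "wrist"; returns the picture (400x640x3 uint8, red, green, blue); there is no depth.
- ctrl.camera_info(name): a dict with "camera_matrix" (3x3 intrinsics, pixels), "world_from_camera" (4x4, takes a point from camera to world coordinates). Camera axes: x right, y up, looking along -z (the intrinsics and any distortion apply to the point x, -y, -z); pixel columns grow to the right and rows downward; lengths in mm; the calibration is good to about 2 mm. A picture is of the moment at which its call begins: read the wrist's pose just before it. camera_info takes no time and is no camera call; for the wrist camera it gives the pose at the moment of the call.
- ctrl.close_job(): hands the job in; it is judged then, once.
Trained networks look in the newest picture that a camera, given by its name, has taken for a name from the list of things; names that differ only in an ending like _2 or _b are one class to them, and where a whole thing is asked for, a point or a joint stands for the part that bears it (a point fixed in the world has none). Each returns a list of dicts, best first, with "score" (0 to 1); they miss things now and then, are a little off and sometimes report something else, mostly with a low value. They report only what shows in the picture. A call takes as long as a camera call. They do not tell look-alikes from the thing itself.
- ctrl.look_for(camera, label): "rect" ([left, top, right, bottom] in pixels, round what is visible of it).
The state is a dict: "t": time; "qpos": joint angles; "qvel": joint speeds; "joint_torque": joint torques, N m; "ee_pos": TCP position; "orientation": TCP orientation; "ft_force": force on the tool from outside, world axes, zero at the start; "moment": the same for the moment, N m; "width": finger opening in mm; "grasp_force": force on a finger pad.
Only numpy, scipy, OpenCV 4.12 (cv2) and the standard library are available. Lean on these libraries where they do the work, as an engineer would, in place of code of your own. Each camera call takes 0.05 s, during which the arm holds its last target. There are 200 camera calls.

## Working session

There is one attempt and no reset: what is moved stays moved. The work goes in short steps, Python scripts to look and compute and a shell command to move; the robot and the scene stay as the last step left them, time stands still between calls to the robot, and variables do not carry over. Pictures are saved under pics/ and viewed, at most 13 in all, crops included, and the job is handed in when it is done.

```bash
mkdir -p pics; cat > h.py <<'E'
import numpy as np, cv2
from workcell import ctrl
def ray(cam,u,v,z):
    i=ctrl.camera_info(cam);K=np.array(i["camera_matrix"]);T=np.array(i["world_from_camera"])
    d=np.linalg.inv(K)@[u,v,1];d=T[:3,:3]@[d[0],-d[1],-d[2]];o=T[:3,3]
    return o+d*(z-o[2])/d[2]
def snap(cam,name):
    im=ctrl.get_image(cam);cv2.imwrite(f"pics/{name}.png",im[:,:,::-1]);return im
E
python3 - <<'E'
from h import *
for c in("top","scene"):
    snap(c,c+"0")
    for l in("speaker_center","speaker_foot","speaker_buttons","mat_top","mouse_center","mug_center","pen_cup_center"):
        for r in ctrl.look_for(c,l)[:3]:
            b=r["rect"];print(c,l,round(r["score"],2),np.round(b),ray(c,(b[0]+b[2])/2,(b[1]+b[3])/2,38).round())
o=ctrl.get_obs();print(o["t"],o["ee_pos"],o["orientation"],ctrl.hold_point_z)
E
```

```text
top speaker_center 0.93 [325. 167. 352. 222.] [532. -68.  38.]
top speaker_center 0.88 [406. 251. 464. 299.] [ 254. -383.   38.]
top speaker_center 0.65 [388. 104. 441. 149.] [ 768. -339.   38.]
top speaker_foot 0.95 [323. 166. 352. 224.] [529. -63.  38.]
top speaker_foot 0.89 [388. 104. 441. 148.] [ 772. -339.   38.]
top speaker_buttons 0.92 [323. 167. 353. 228.] [520. -65.  38.]
top speaker_buttons 0.9 [387. 101. 444. 149.] [ 774. -343.   38.]
top speaker_buttons 0.88 [402. 251. 462. 297.] [ 257. -373.   38.]
top mat_top 0.8 [251. 140. 408. 252.] [528. -36.  38.]
top mouse_center 0.88 [437. 166. 458. 195.] [ 574. -445.   38.]
top mug_center 0.56 [170. 150. 203. 184.] [636. 458.  38.]
top mug_center 0.19 [321. 168. 357. 225.] [524. -69.  38.]
top pen_cup_center 0.63 [168. 222. 209. 246.] [403. 443.  38.]
top pen_cup_center 0.61 [325. 168. 352. 224.] [525. -67.  38.]
scene speaker_center 0.97 [298.  68. 329. 121.] [ 250. -368.   38.]
scene speaker_center 0.7 [274. 176. 337. 215.] [531. -63.  38.]
scene speaker_center 0.69 [176. 151. 207. 212.] [ 772. -329.   38.]
scene speaker_foot 0.92 [405. 182. 459. 244.] [274. 225.  38.]
scene speaker_foot 0.84 [302.  68. 327. 119.] [ 245. -369.   38.]
scene speaker_foot 0.77 [178. 150. 204. 213.] [ 771. -329.   38.]
scene speaker_buttons 0.79 [274. 177. 340. 219.] [531. -54.  38.]
scene speaker_buttons 0.67 [303.  68. 324. 122.] [ 252. -367.   38.]
scene speaker_buttons 0.65 [173. 149. 209. 214.] [ 772. -329.   38.]
scene mat_top 0.62 [237. 135. 395. 296.] [548.  11.  38.]
scene mouse_center 0.87 [209. 124. 231. 147.] [ 603. -424.   38.]
scene mug_center 0.71 [378. 336. 429. 378.] [635. 467.  38.]
scene pen_cup_center 0.72 [441. 267. 485. 314.] [386. 445.  38.]
0.8 [197.65027939 592.9116888  222.68033348] [5.03297066e-01 3.10101415e+00 1.57169520e-05] 18.700000000000003
```

View pics/top0.png

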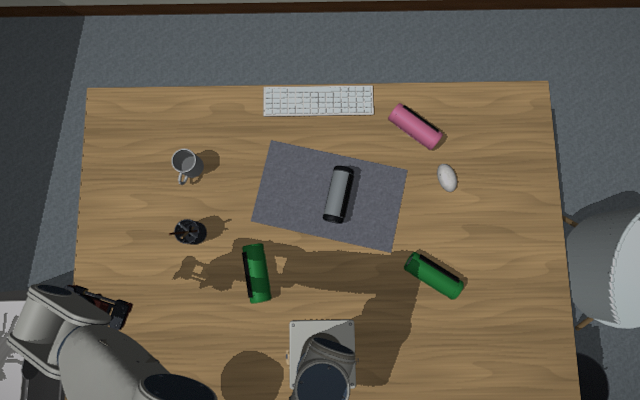

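View pics/scene0.png

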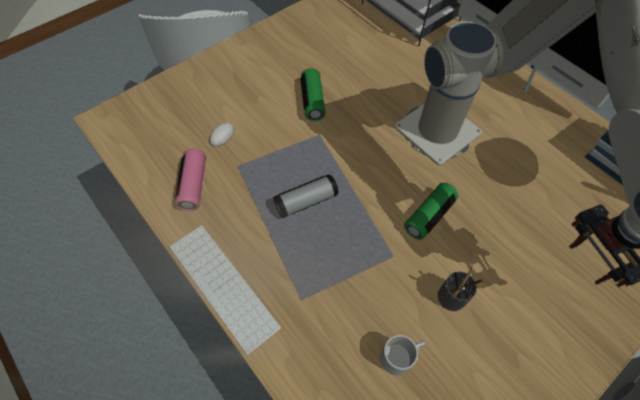

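The top view shows the speaker at pixels (338,194), with a dark strip on its right (-y) side. The mat corners are at (271,141), (406,170), (391,253) and (252,221). I'll compute the mat frame, then go above the speaker.

```bash
python3 - <<'E'
from h import *
from scipy.spatial.transform import Rotation as R
P=np.array([ray("top",u,v,3) for u,v in((271,141),(406,170),(391,253),(252,221))]);print(P.round())
print("c",P.mean(0)); d=(P[0]+P[3]-P[1]-P[2])[:2];d/=np.linalg.norm(d);print("maty",d,np.degrees(np.arctan2(d[1],d[0])))
a=ray("top",345,168,40);b=ray("top",332,221,40);print("spk ends",a,b)
o=ctrl.get_obs();T=R.from_rotvec(o["orientation"]);print(T.as_matrix().round(3))
tgt=np.array([470,-60,300]);print(T.inv().apply(tgt-o["ee_pos"]))
ty=T.as_matrix()[:2,1];print("yaw needed about tool z (rad)",np.arctan2(ty[1],ty[0])-np.arctan2(d[1],d[0]))
i=ctrl.camera_info("wrist");print(T.inv().apply(np.array(i["world_from_camera"])[:3,3]-o["ee_pos"]),(T.inv().as_matrix()@np.array(i["world_from_camera"])[:3,:3]).round(2))
for r in ("speaker_center",):pass
E
```

```text
[[ 734.  169.    3.]
 [ 620. -310.    3.]
 [ 329. -245.    3.]
 [ 448.  235.    3.]]
c [532.92007835 -37.67908587   3.        ]
maty [0.23546475 0.97188289] 76.38098022458038
spk ends [622.97263755 -91.489488    40.        ] [439.76551451 -42.82687187  40.        ]
[[-0.949  0.316  0.   ]
 [ 0.316  0.949  0.   ]
 [ 0.     0.    -1.   ]]
[-464.86644819 -533.26013377  -77.32521968]
yaw needed about tool z (rad) -0.0840989032546493
[  76.25752496   -0.42491773 -162.27137166] [[ 0.    0.96  0.28]
 [ 1.   -0.   -0.  ]
 [-0.    0.28 -0.96]]
```

```bash
python3 -m creep '[{"translation":[-20,-20,-50],"angular":[0,0,0],"jaw":1},{"translation":[-55,-60,-77],"angular":[0,0,-0.084],"jaw":1},{"translation":[-90,-102,-77],"angular":[0,0,-0.084],"jaw":1},{"translation":[-128,-146,-77],"angular":[0,0,-0.084],"jaw":1},{"translation":[-166,-190,-77],"angular":[0,0,-0.084],"jaw":1},{"translation":[-204,-234,-77],"angular":[0,0,-0.084],"jaw":1},{"translation":[-242,-278,-77],"angular":[0,0,-0.084],"jaw":1},{"translation":[-280,-322,-77],"angular":[0,0,-0.084],"jaw":1}]'
python3 - <<'E'
from h import *
from scipy.spatial.transform import Rotation as R
o=ctrl.get_obs();T=R.from_rotvec(o["orientation"]);print(T.inv().apply(np.array([480,-75,300])-o["ee_pos"]))
E
```

```text
t: 1.8
ee_pos: [361.9, 197.2, 300.0]
orientation: [0.372, 3.119, 0.001]
ft_force: [1.2, -0.1, -0.5]
width: 87.5
grasp_force: 0.0
[-1.78823916e+02 -2.36831774e+02  2.67617847e-02]
```

```bash
python3 -m creep '[{"translation":[-34,-45,0],"angular":[0,0,0],"jaw":1},{"translation":[-68,-90,0],"angular":[0,0,0],"jaw":1},{"translation":[-102,-135,0],"angular":[0,0,0],"jaw":1},{"translation":[-136,-180,0],"angular":[0,0,0],"jaw":1},{"translation":[-165,-220,0],"angular":[0,0,0],"jaw":1},{"translation":[-179,-237,0],"angular":[0,0,0],"jaw":1},{"translation":[-179,-237,0],"angular":[0,0,0],"jaw":1},{"translation":[-179,-237,0],"angular":[0,0,0],"jaw":1}]'
python3 - <<'E'
from h import *
snap("wrist","w0")
for l in("speaker_center","speaker_foot","speaker_buttons"):
    for r in ctrl.look_for("wrist",l)[:2]:
        b=r["rect"];print(l,round(r["score"],2),np.round(b),ray("wrist",(b[0]+b[2])/2,(b[1]+b[3])/2,39).round())
E
```

```text
t: 2.8
ee_pos: [479.1, -73.0, 299.6]
orientation: [-0.373, -3.119, -0.0]
ft_force: [0.7, 0.5, -1.1]
width: 87.7
grasp_force: 0.0
speaker_center 0.93 [  0.   0. 122.  92.] [ 274. -339.   39.]
speaker_center 0.86 [302. 118. 360. 270.] [529. -66.  39.]
speaker_foot 0.75 [303. 124. 360. 272.] [535. -66.  39.]
speaker_foot 0.68 [  0.   0. 122.  93.] [ 275. -339.   39.]
speaker_buttons 0.94 [306. 124. 361. 271.] [535. -64.  39.]
speaker_buttons 0.73 [507.   0. 557.  16.] [364. 211.  39.]
```

View pics/w0.png

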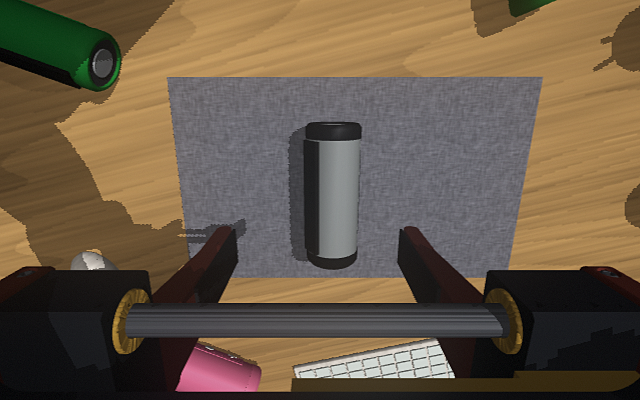

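The speaker is at (331,195), with the dark strip on the -y side (left in the image), about 150 mm long, so probably the foot. I'll zoom in to confirm and measure its angle.

```bash
python3 - <<'E'
import cv2
im=cv2.imread("pics/w0.png")[105:285,270:390];cv2.imwrite("pics/w0z.png",cv2.resize(im,None,fx=3.3,fy=3.3,interpolation=cv2.INTER_CUBIC))
from h import *
for v in(160,200,240):print([ray("wrist",u,v,39).round().tolist() for u in(303,320,361)])
i=ctrl.camera_info("wrist");print(np.array(i["world_from_camera"])[:3,3])
g=cv2.imread("pics/w0.png",0);print(g[200,296:366])
E
```

```text
[[475.0, -91.0, 39.0], [481.0, -69.0, 39.0], [493.0, -17.0, 39.0]]
[[529.0, -105.0, 39.0], [534.0, -82.0, 39.0], [547.0, -28.0, 39.0]]
[[586.0, -119.0, 39.0], [592.0, -96.0, 39.0], [605.0, -40.0, 39.0]]
[405.01452033 -55.29332444 462.05327618]
[ 63  64  62  64  59  62  67  61  39  27  30  30  31  34  30  31  30  30
  32  33  37  35  45  88 116 115 115 118 120 122 124 127 130 132 132 136
 140 140 141 141 144 146 145 142 144 141 145 144 142 143 139 141 136 137
 136 133 131 128 123 121 115 115 107  89 107 110 106 101 102 107]
```

View pics/w0z.png

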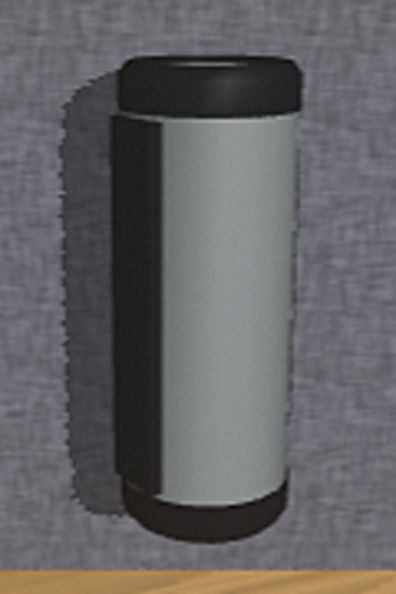

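The dark strip is the protruding foot, and it points up and toward -y, about 50° from straight up. That means the speaker needs about 130° of roll toward -y, roughly 80 mm. I'll straddle it with the open fingers, tips above its axis, so one finger pushes while the other catches it.

```bash
python3 -m creep '[{"translation":[-25,8,20],"angular":[0,0,0],"jaw":1},{"translation":[-49,15,60],"angular":[0,0,0],"jaw":1},{"translation":[-49,15,110],"angular":[0,0,0],"jaw":1},{"translation":[-49,15,160],"angular":[0,0,0],"jaw":1},{"translation":[-49,15,190],"angular":[0,0,0],"jaw":1},{"translation":[-49,15,200],"angular":[0,0,0],"jaw":1},{"translation":[-49,15,200],"angular":[0,0,0],"jaw":1},{"translation":[-49,15,200],"angular":[0,0,0],"jaw":1}]'
python3 - <<'E'
from h import *
snap("wrist","w1")
E
```

```text
t: 4.0
ee_pos: [531.8, -70.6, 101.1]
orientation: [0.372, 3.117, -0.0]
ft_force: [0.8, 0.2, 0.2]
width: 87.7
grasp_force: 0.0
```

View pics/w1.png

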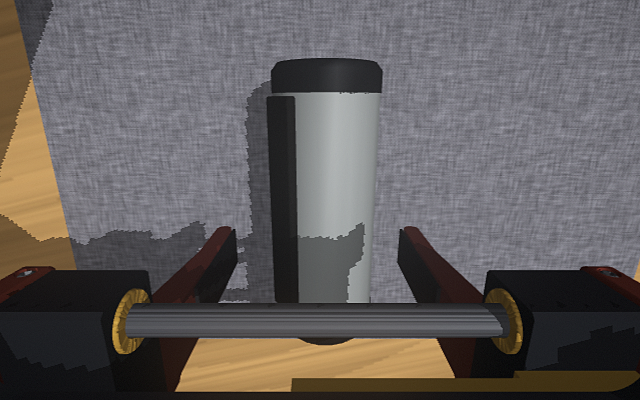

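The fingers straddle the speaker, which sits at columns 273–378 with the fingertips at about 235 and 400. Next I'll descend and start a slow push.

```bash
python3 -m creep '[{"translation":[0,0,20],"angular":[0,0,0],"jaw":1},{"translation":[0,0,40],"angular":[0,0,0],"jaw":1},{"translation":[0,0,50],"angular":[0,0,0],"jaw":1},{"translation":[0,0,50],"angular":[0,0,0],"jaw":1},{"translation":[0,-4,50],"angular":[0,0,0],"jaw":1},{"translation":[0,-8,50],"angular":[0,0,0],"jaw":1},{"translation":[0,-12,50],"angular":[0,0,0],"jaw":1},{"translation":[0,-16,50],"angular":[0,0,0],"jaw":1}]'
python3 -m creep '[{"translation":[0,-4,0],"angular":[0,0,0],"jaw":1},{"translation":[0,-8,0],"angular":[0,0,0],"jaw":1},{"translation":[0,-12,0],"angular":[0,0,0],"jaw":1},{"translation":[0,-16,0],"angular":[0,0,0],"jaw":1},{"translation":[0,-20,0],"angular":[0,0,0],"jaw":1},{"translation":[0,-24,0],"angular":[0,0,0],"jaw":1},{"translation":[0,-28,0],"angular":[0,0,0],"jaw":1},{"translation":[0,-28,0],"angular":[0,0,0],"jaw":1}]'
python3 - <<'E'
from h import *
snap("wrist","w2")
E
```

```text
t: 5.05
ee_pos: [529.4, -84.3, 52.8]
orientation: [0.375, 3.114, 0.005]
ft_force: [-0.7, 18.3, 25.8]
width: 87.7
grasp_force: 13.0
t: 6.05
ee_pos: [526.0, -107.9, 58.2]
orientation: [0.378, 3.108, 0.014]
ft_force: [-8.0, 43.0, 80.8]
width: 87.7
grasp_force: 39.6
```

View pics/w2.png

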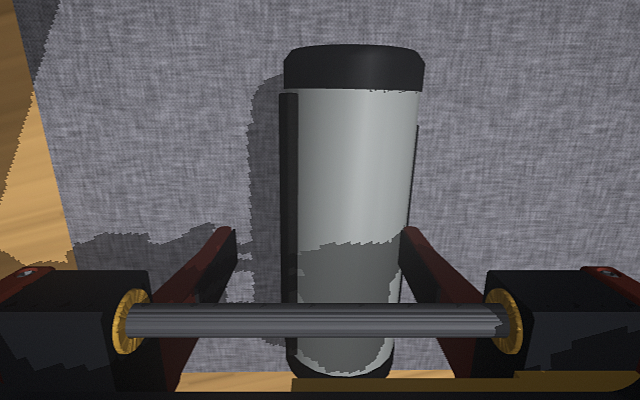

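The finger is wedging: it sits too high and the force has reached 81 N. I'll back off, then go low so the pad meets the axis height, and push with a slight upward sweep, which helps the roll.

```bash
python3 -m creep '[{"translation":[0,3,0],"angular":[0,0,0],"jaw":1},{"translation":[0,6,0],"angular":[0,0,0],"jaw":1},{"translation":[0,10,-5],"angular":[0,0,0],"jaw":1},{"translation":[0,12,-20],"angular":[0,0,0],"jaw":1},{"translation":[0,12,-40],"angular":[0,0,0],"jaw":1},{"translation":[0,12,-50],"angular":[0,0,0],"jaw":1},{"translation":[0,12,-50],"angular":[0,0,0],"jaw":1},{"translation":[0,12,-50],"angular":[0,0,0],"jaw":1}]'
python3 - <<'E'
from h import *
snap("wrist","w3")
g=cv2.imread("pics/w3.png",0)
for v in(100,160,200): print(v,g[v,255:420:1].tolist())
print(np.array(ray("wrist",330,200,39)))
for l in("speaker_center","speaker_foot","speaker_buttons"):
    for r in ctrl.look_for("wrist",l)[:2]:
        b=r["rect"];print(l,round(r["score"],2),np.round(b),ray("wrist",(b[0]+b[2])/2,(b[1]+b[3])/2,39).round())
E
```

```text
t: 7.1
ee_pos: [522.7, -101.8, 99.2]
orientation: [-0.373, -3.118, -0.0]
ft_force: [0.0, 0.3, -0.3]
width: 87.7
grasp_force: 0.0
100 [116, 109, 107, 105, 105, 103, 106, 113, 99, 64, 69, 71, 72, 71, 66, 66, 63, 67, 71, 72, 70, 68, 71, 75, 76, 75, 74, 70, 72, 76, 76, 71, 63, 66, 68, 72, 73, 75, 79, 80, 82, 88, 91, 85, 83, 97, 100, 103, 106, 109, 110, 112, 114, 117, 119, 120, 123, 126, 126, 129, 133, 135, 134, 138, 139, 141, 142, 145, 147, 149, 149, 150, 152, 154, 154, 159, 159, 163, 163, 165, 165, 168, 169, 173, 155, 129, 138, 140, 141, 142, 142, 147, 146, 150, 131, 103, 115, 99, 69, 70, 69, 89, 115, 99, 67, 57, 57, 72, 67, 48, 57, 62, 51, 44, 40, 40, 41, 40, 43, 40, 35, 32, 36, 38, 37, 38, 36, 36, 37, 36, 33, 36, 38, 35, 34, 34, 35, 36, 36, 34, 34, 91, 136, 128, 125, 126, 124, 118, 115, 106, 107, 115, 115, 108, 105, 104, 100, 99, 108, 110, 108, 116, 118, 115, 119]
160 [113, 91, 67, 75, 68, 67, 68, 66, 66, 74, 73, 70, 73, 74, 70, 73, 73, 71, 70, 65, 66, 75, 72, 73, 77, 70, 46, 29, 31, 32, 34, 30, 29, 32, 34, 37, 37, 39, 41, 41, 40, 37, 47, 80, 100, 100, 103, 106, 107, 107, 111, 112, 11
[... 862 characters left out ...]
2, 143, 144, 145, 145, 147, 148, 149, 151, 152, 154, 156, 158, 159, 161, 163, 164, 165, 169, 170, 171, 170, 171, 172, 172, 172, 174, 171, 172, 169, 167, 168, 167, 166, 165, 164, 164, 162, 165, 165, 163, 162, 162, 161, 161, 158, 159, 157, 156, 154, 156, 153, 154, 152, 151, 149, 147, 144, 141, 140, 139, 133, 131, 113, 67, 40, 96, 134, 135, 134, 125, 128, 130, 129, 144, 142, 131, 127, 127, 125, 128, 121, 115, 117, 110, 112, 125, 120, 118, 129, 131, 124, 125, 118, 118, 123, 112, 123]
[517.86033301 -91.45554849  39.        ]
speaker_center 0.9 [278.  62. 396. 355.] [526. -88.  39.]
speaker_foot 0.68 [279.  67. 396. 354.] [527. -88.  39.]
speaker_buttons 0.97 [282.  66. 399. 354.] [527. -86.  39.]
```

View pics/w3.png

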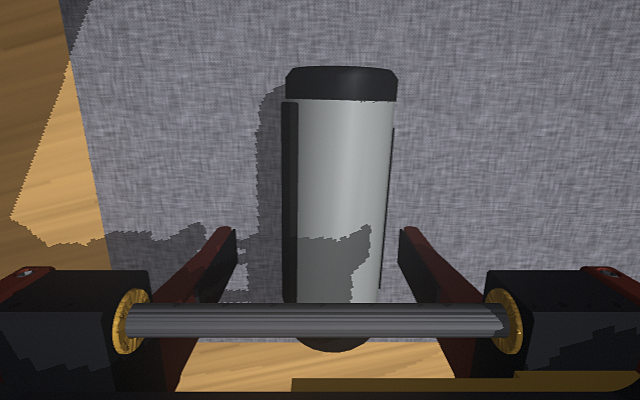

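The speaker's axis is about 12 mm toward +y of the gripper centre, and the foot is still on the -y side. I'll recentre by +10 mm and descend low.

```bash
python3 -m creep '[{"translation":[0,6,0],"angular":[0,0,0],"jaw":1},{"translation":[0,10,0],"angular":[0,0,0],"jaw":1},{"translation":[0,10,10],"angular":[0,0,0],"jaw":1},{"translation":[0,10,35],"angular":[0,0,0],"jaw":1},{"translation":[0,10,60],"angular":[0,0,0],"jaw":1},{"translation":[0,10,78],"angular":[0,0,0],"jaw":1},{"translation":[0,10,84],"angular":[0,0,0],"jaw":1},{"translation":[0,10,84],"angular":[0,0,0],"jaw":1}]'
```

```text
t: 8.3
ee_pos: [525.5, -91.9, 15.4]
orientation: [-0.373, -3.119, -0.0]
ft_force: [-0.1, -0.3, 0.5]
width: 87.8
grasp_force: 0.0
```

```bash
python3 -m creep '[{"translation":[0,-3,0],"angular":[0,0,0],"jaw":1},{"translation":[0,-6,-1],"angular":[0,0,0],"jaw":1},{"translation":[0,-9,-4],"angular":[0,0,0],"jaw":1},{"translation":[0,-12,-7],"angular":[0,0,0],"jaw":1},{"translation":[0,-15,-10],"angular":[0,0,0],"jaw":1},{"translation":[0,-18,-13],"angular":[0,0,0],"jaw":1},{"translation":[0,-21,-16],"angular":[0,0,0],"jaw":1},{"translation":[0,-24,-19],"angular":[0,0,0],"jaw":1}]'
```

```text
t: 9.3
ee_pos: [519.8, -115.5, 34.8]
orientation: [-0.373, -3.119, 0.0]
ft_force: [-0.2, 0.2, 1.1]
width: 87.8
grasp_force: 0.1
```

Almost no force this time, so it is rolling freely. I'll repeat the stroke: back off, lower, push and rise.

```bash
python3 -m creep '[{"translation":[0,4,0],"angular":[0,0,0],"jaw":1},{"translation":[0,4,20],"angular":[0,0,0],"jaw":1},{"translation":[0,0,20],"angular":[0,0,0],"jaw":1},{"translation":[0,-4,17],"angular":[0,0,0],"jaw":1},{"translation":[0,-8,13],"angular":[0,0,0],"jaw":1},{"translation":[0,-12,9],"angular":[0,0,0],"jaw":1},{"translation":[0,-16,5],"angular":[0,0,0],"jaw":1},{"translation":[0,-18,3],"angular":[0,0,0],"jaw":1}]'
python3 - <<'E'
from h import *
snap("wrist","w4");snap("top","t4")
for c in("wrist","top"):
  for l in("speaker_center",):
    for r in ctrl.look_for(c,l)[:2]:
        b=r["rect"];print(l,round(r["score"],2),np.round(b),ray(c,(b[0]+b[2])/2,(b[1]+b[3])/2,39).round())
a=cv2.imread("pics/w4.png");cv2.imwrite("pics/w4b.png",a[:,100:540])
E
```

```text
t: 10.3
ee_pos: [515.8, -133.2, 32.2]
orientation: [0.373, 3.119, -0.0]
ft_force: [0.7, 2.2, -0.6]
width: 88.2
grasp_force: 1.1
speaker_center 0.97 [258.  38. 424. 392.] [ 499. -117.   39.]
speaker_center 0.75 [244. 246. 268. 304.] [265. 213.  39.]
speaker_center 0.62 [390. 102. 444. 151.] [ 768. -349.   39.]
```

View pics/w4b.png

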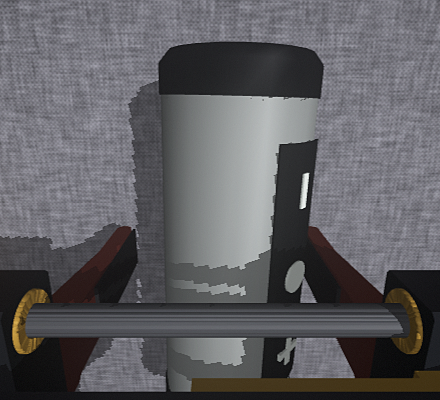

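Force is only 2 N, and the buttons show on the +y side at crop (295,277), about 45° short of upright. So the foot's edge is at the mat. One more slow low push with a rise should carry it over the edge.

```bash
python3 -m creep '[{"translation":[0,3,0],"angular":[0,0,0],"jaw":1},{"translation":[0,3,19],"angular":[0,0,0],"jaw":1},{"translation":[0,0,19],"angular":[0,0,0],"jaw":1},{"translation":[0,-3,16],"angular":[0,0,0],"jaw":1},{"translation":[0,-6,12],"angular":[0,0,0],"jaw":1},{"translation":[0,-9,8],"angular":[0,0,0],"jaw":1},{"translation":[0,-12,4],"angular":[0,0,0],"jaw":1},{"translation":[0,-15,0],"angular":[0,0,0],"jaw":1}]'
python3 - <<'E'
from h import *
snap("wrist","w5")
a=cv2.imread("pics/w5.png");cv2.imwrite("pics/w5b.png",a[:,100:540])
E
```

```text
t: 11.5
ee_pos: [512.4, -147.7, 32.3]
orientation: [0.373, 3.119, -0.0]
ft_force: [0.3, -0.8, 0.4]
width: 87.6
grasp_force: 0.1
```

View pics/w5b.png

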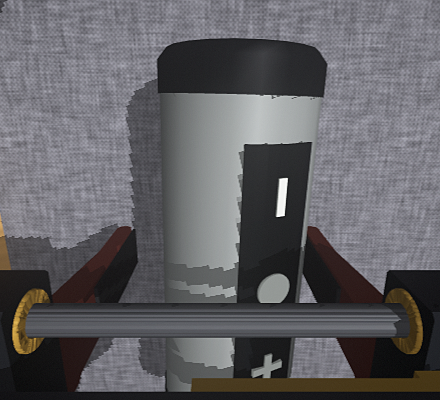

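The button is now near crop column 273, about 25° short. I'll keep contact and push slowly by a few more mm.

```bash
python3 -m creep '[{"translation":[0,-1,-1],"angular":[0,0,0],"jaw":1},{"translation":[0,-2,-2],"angular":[0,0,0],"jaw":1},{"translation":[0,-3,-3],"angular":[0,0,0],"jaw":1},{"translation":[0,-4,-4],"angular":[0,0,0],"jaw":1},{"translation":[0,-5,-5],"angular":[0,0,0],"jaw":1},{"translation":[0,-6,-5],"angular":[0,0,0],"jaw":1},{"translation":[0,-7,-5],"angular":[0,0,0],"jaw":1},{"translation":[0,-7,-5],"angular":[0,0,0],"jaw":1}]'
python3 - <<'E'
from h import *
snap("wrist","w6")
a=cv2.imread("pics/w6.png");cv2.imwrite("pics/w6b.png",a[:,100:540])
E
```

```text
t: 12.55
ee_pos: [510.4, -154.2, 36.6]
orientation: [-0.373, -3.119, -0.0]
ft_force: [0.3, 0.0, 0.5]
width: 87.7
grasp_force: 0.0
```

View pics/w6b.png

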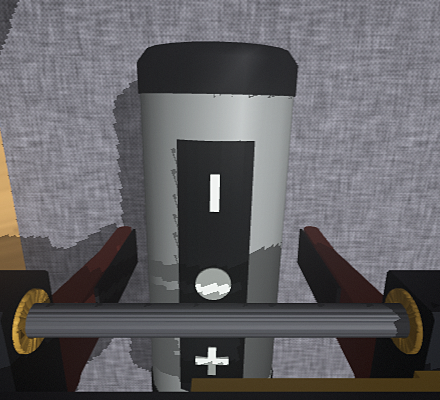

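It dropped flat: the buttons are centred (column 213, speaker centre 217) and the fingers are clear on both sides. I'll retract straight up and check.

```bash
python3 -m creep '[{"translation":[0,0,-10],"angular":[0,0,0],"jaw":1},{"translation":[0,0,-25],"angular":[0,0,0],"jaw":1},{"translation":[0,0,-50],"angular":[0,0,0],"jaw":1},{"translation":[0,0,-90],"angular":[0,0,0],"jaw":1},{"translation":[0,0,-140],"angular":[0,0,0],"jaw":1},{"translation":[20,0,-190],"angular":[0,0,0],"jaw":1},{"translation":[40,0,-220],"angular":[0,0,0],"jaw":1},{"translation":[40,0,-220],"angular":[0,0,0],"jaw":1}]'
python3 - <<'E'
from h import *
snap("wrist","w7")
for r in ctrl.look_for("wrist","speaker_center")[:2]:
    b=r["rect"];p=ray("wrist",(b[0]+b[2])/2,(b[1]+b[3])/2,39);q=(p-[533,-38,39])[:2];m=np.array([.235,.972])
    print(round(r["score"],2),np.round(b),p.round(),"mat x,y",q@[m[1],-m[0]],q@m)
E
```

```text
t: 13.6
ee_pos: [472.0, -144.9, 260.1]
orientation: [0.372, 3.114, -0.002]
ft_force: [0.9, -0.9, -0.5]
width: 88.1
grasp_force: 0.0
0.91 [  1.   0. 159.  82.] [ 280. -360.   39.] mat x,y -170.10431923148013 -372.145775468154
0.7 [286. 114. 348. 277.] [ 507. -154.   39.] mat x,y 2.243431585062463 -118.63581777522946
```

View pics/w7.png

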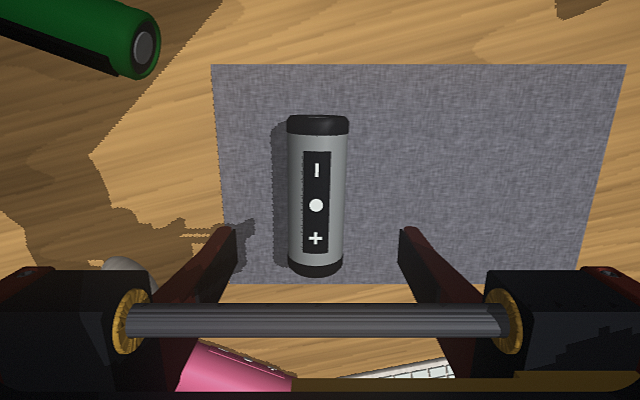

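The speaker sits with its buttons on top (centre about (316,205)), on the mat at mat x ≈ 2 mm, y ≈ -119 mm, and the gripper is clear.

```bash
python3 -c "
from workcell import ctrl
print(ctrl.close_job())"
```

```text
the job is handed in; nothing more can be done
None
```

The speaker is sitting flat on its foot with the buttons on top, on the mat about 119 mm from its middle along the long side. The arm was clear and the job was handed in at about 14 s, with no verdict returned; my first push was too high and reached about 92 N at the wrist (limit 120 N) before I backed off.

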